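# Pop the reader's push lid and load the sample bottle

## Task

Open the bottle reader, the bench instrument with the single square lid (not its look-alike with two narrow covers): press the lid down on its raised disc until the catch lets go, then let it swing fully open. Then stand the small sample bottle, the slimmest of the blue-capped bottles, upright on the floor of the well under the lid, let go of it and leave the lid open. Keep the bottle upright all the way.

Things in the scene. Friction and masses are not known exactly. Their poses are not given: they have to be found in the camera images.
- press_pad (a point): Top centre of the raised white disc (28 mm across, 2 mm high) on the reader's lid: press straight down here. Lid: grey, 106 x 106 mm, 10 mm proud of the deck, hinged at the far (+x) edge 75 mm behind the disc's centre; front edge 33 mm before it. Give: 3 to 5 N, catch lets go after 4 to 5 mm, hard stop at 7.5 mm. Axes turn with the lid; shut: x from front to hinge, z up.
- lid (a joint): Lid angle, rad: 0 shut, -0.1 pressed to its stop, 1.85 fully open (leaning back past upright, clear above the well). Once the catch has let go, take the finger away up and to the front: the lid follows and swings open by its spring in about 2 s. Let up too early, it springs back shut. Once open it does not latch again.
- well (a point): Centre of the floor of the reader's well, the square hole under the lid: 110 x 110 mm, 35 mm deep, floor 95 mm above the bench. Reader: white, fixed, 190 mm deep (x), 200 wide (y), deck 130 mm above the bench, turned by up to 12 degrees, left or right of the middle; its look-alike has two narrow covers and no disc. Axes: x from front to hinge, z up.
- sample_center (a point): Centre, half-way up, of the sample bottle: clear glass, paper label, 40 mm across, 105 mm high, blue cap 36 mm across over the top 25 mm, 70 to 140 g. It stands loose on the bench between the instruments, before or behind a bigger blue-capped bottle (64 mm across, 150 mm high). z is its axis. Grip it from above at mid-height or at the cap.
Things that resemble listed ones, but are neither listed nor needed, are in the scene too. Leave any yellow look-alike of the part that bears sample_center alone.

How it is judged:
By the outcome, as a careful person would: the job done as asked, in the order asked, and still so for the second after the job is handed in, with the robot touching nothing.
It also fails if it takes over 51 s, if anything falls off the work surface, if the arm or the gripper's body presses on something with over 40 N, if the wrist force passes 120 N, or if a joint passes its speed limit or range.

## Robot

A 6-joint arm with a two-finger parallel gripper is mounted at the origin on the work surface. World frame = base frame: x ahead of the robot, y to its left, z up, the work surface at z = 0. Lengths are in mm, angles in rad, forces in N, time in s.
With the tool pointing down it reaches from about 400 to 925 mm from the base axis. Payload 12.5 kg.
Tool frame: the origin (TCP) lies at the very end of the fingers, on their centre line; the grasp point (between the pads) lies 19 mm behind it; z points along the fingers, y is the line along which they close (so a half turn about z gives the same grasp; the last joint's range is limited). The gripper opens to 95 mm and grips with 3 to 60 N. Pads are 20 mm wide; open, the fingers measure 119 mm over their backs; the gripper's body (75 mm by 180 mm) begins 59 mm behind the grasp point.
Start: joints at [1.081, 0.491, 1.559, -0, 1.092, -0.106], TCP at [234.014, 579.555, 214.661] pointing down, gripper open.
Joint ranges: [-3.1, 3.1], [-0.84, 2.19], [0.05, 2.79], [-1.13, 4.28], [0.06, 2.93], [-2.69, 2.69]. Speed limits (rad/s): [2.22, 2.22, 2.79, 3.14, 3.14, 3.14].

## Interface

Orientations are given as [roll, pitch, yaw] about the fixed x, y, z axes, in that order (R = Rz(yaw) Ry(pitch) Rx(roll)).
In Python, from cell import * gives the robot as it stands.
- The arm moves only by the tool jog_arm, never from a script. Its argument "targets" is a list of rows, each an object with "turn": the turn, a rotation vector about the world's x, y, z in degrees, a list of three; "slide": the shift along the world's x, y, z in mm, a list of three; "claw": the opening in per cent of the stroke, from 0 (shut) to 100 (fully open). In form: [{"turn": [wx, wy, wz], "slide": [x, y, z], "claw": claw}, ...]. A call has 1 to 5 rows; each row shifts and turns the commanded pose from where the row before left it; what a row does not reach is not made up. A row lasts 1/8 s, in which the tool goes at most 62.5 mm and 10.7 degrees, less where a joint would pass 70% of its speed; a pose out of reach is approached as far as the arm can. A call with a gripper value outside its range is refused whole. The fingers move at their own pace and stop on an object; the grip force is fixed at half the most. Time passes only in rows, so rows that do not move let the fingers close. It gives the time, the measured TCP pose, the force, the opening and the grip force at its end, in the units of the state.
- state(): the state, without advancing time (a new reading comes with each control period).
- read_camera(name): name is "side" or "top" or "wrist"; returns a dict with "frame" (384x512x3 uint8, blue, green, red), "mtx" (3x3 intrinsics, pixels), "R" (3x3) and "t" (3): a world point X has camera coordinates R X + t. Camera axes: x right, y down, z forward; pixel columns grow to the right and rows downward; lengths in mm; the calibration is good to about 2 mm. A picture is of the moment at which its call begins. There is no depth.
- job_done(): hands the job in; it is judged then, once.
Trained networks look in the newest picture that a camera, given by its name, has taken for a name from the list of things; names that differ only in an ending like _2 or _b are one class to them, and where a whole thing is asked for, a point or a joint stands for the part that bears it (a point fixed in the world has none). Each returns a list of dicts, best first, with "conf" (0 to 1); they miss things now and then, are a little off and sometimes report something else, mostly with a low value. They report only what shows in the picture. A call takes as long as a camera call. They do not tell look-alikes from the thing itself.
- look_for(query, camera): "xy" ([column, row] in pixels, amid what is visible of it).
The state is a dict: "t": time; "joints": joint angles; "qvel": joint speeds; "tau": joint torques, N m; "eef_pos": TCP position; "tcp_rot": TCP orientation; "ft_force": force on the tool from outside, world axes, zero at the start; "moment": the same for the moment, N m; "opening": opening from 0.0 (shut) to 1.0 (fully open); "grip_force": force on a finger pad.
Only numpy, scipy, OpenCV 4.12 (cv2) and the standard library are available. Lean on these libraries where they do the work, as an engineer would, in place of code of your own. Each camera call takes 0.05 s, during which the arm holds its last target. There are 200 camera calls.

## Working session

There is one attempt and no reset: what is moved stays moved. The work goes in short steps, Python scripts to look and compute and a tool call to move; the robot and the scene stay as the last step left them, time stands still between calls to the robot, and variables do not carry over. Pictures are saved under pics/ and viewed, at most 10 in all, crops included, and the job is handed in when it is done.

Besides the shell and the picture viewer there is one more tool, called as a command line: name --argument value ..., lists and objects as JSON in quotes. jog_arm: Moves the arm, as the interface text tells. Its arguments: {"type":"object","properties":{"targets":{"type":"array","items":{"type":"object","properties":{"turn":{"type":"array","items":{"type":"number"}},"slide":{"type":"array","items":{"type":"number"}},"claw":{"type":"number"}}}}},"required":["targets"]}

```bash
mkdir -p pics
cat > h.py <<'E'
from cell import *
import numpy as np, cv2
def ray(c,uv):
    d=c["R"].T@np.linalg.inv(c["mtx"])@np.array([uv[0],uv[1],1.]); o=-c["R"].T@np.array(c["t"]); return o,d
def atz(c,uv,z):
    o,d=ray(c,uv); return o+d*(z-o[2])/d[2]
def proj(c,X):
    p=c["mtx"]@(c["R"]@np.array(X,float)+c["t"]); return p[:2]/p[2]
E
python3 - <<'E'
from h import *
np.set_printoptions(precision=1,suppress=True)
fs=[]
for n in ["top","side"]:
    c=read_camera(n); c={k:np.array(v) for k,v in c.items()}
    np.savez(n+".npz",**c); fs.append(c["frame"])
    print(n,-c["R"].T@c["t"])
    for q,z in [("press_pad",142),("well",140),("lid",140),("sample_center",52.5)]:
        for d in look_for(q,n)[:4]: print(q,np.array(d["xy"]),round(d["conf"],2),atz(c,d["xy"],z))
cv2.imwrite("pics/top.png",cv2.resize(fs[0],(768,576)));cv2.imwrite("pics/side.png",cv2.resize(fs[1],(768,576)))
E
```

```text
top [ 414.8   -3.6 1216.2]
press_pad [370.4 168.3] 0.71 [ 564.8 -291.2  142. ]
well [367.4 173.3] 0.76 [ 552.1 -283.9  140. ]
lid [368.7 164.1] 0.59 [ 575.9 -287.5  140. ]
sample_center [257.3 217.4] 0.55 [437.4  -3.   52.5]
sample_center [268.9 247. ] 0.53 [357.2 -35.7  52.5]
side [ 380.2 -780.5  874.2]
press_pad [310.8 282.6] 0.6 [ 569.9 -291.4  142. ]
well [304.1 309.1] 0.9 [ 544.5 -340.8  140. ]
lid [314.2 286.7] 0.55 [ 574.  -299.7  140. ]
sample_center [183.6 227.3] 0.79 [353.5 -33.5  52.5]
sample_center [216.4 211.3] 0.6 [432.2   1.2  52.5]
```

View pics/top.png

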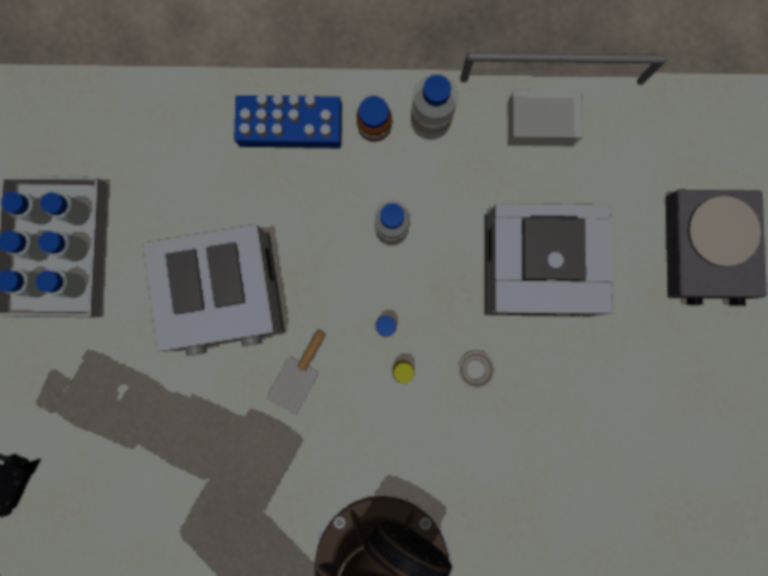

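View pics/side.png

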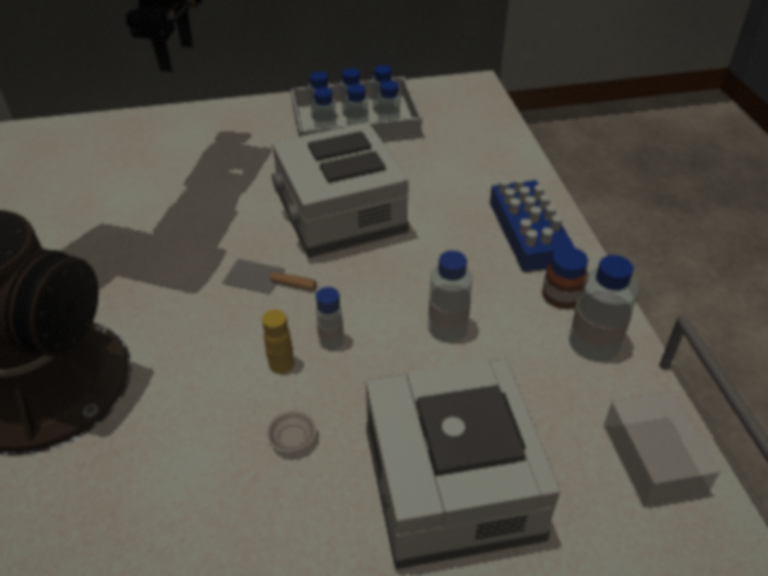

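The top view (1.5x) shows the reader on the right, with its disc at (556,260). The sample bottle's cap is at (386,326), with the yellow look-alike at (404,372) in front of it and the bigger bottle at (392,218) behind. In the side view the disc is at (453,427) and the sample bottle at (329,318). The networks' pad detection drifts towards the middle of the lid, so I'll segment the disc and caps instead.

Run:
```python
from h import *
np.set_printoptions(precision=1,suppress=True)
def blob(im,seed,mask):
    n,l,s,c=cv2.connectedComponentsWithStats(mask.astype(np.uint8),connectivity=4)
    y,x=int(seed[1]),int(seed[0]); k=l[y,x]; return c[k],s[k],l==k
for n,disc,cap,yel,lid in [("top",(370.7,173.3),(257.3,217.3),(269,248),(380,160)),("side",(302,284.7),(218,200),(184,212),(320,300))]:
    c=dict(np.load(n+".npz")); f=c["frame"].astype(int); g=f.mean(2)
    hsv=cv2.cvtColor(c["frame"],cv2.COLOR_BGR2HSV)
    th=(g[int(disc[1]),int(disc[0])]+g[lid[1],lid[0]])/2
    cd,s,_=blob(f,disc,g>th); print(n,"disc",cd,s,atz(c,cd,142))
    cd,s,m=blob(f,lid,(g<th)); print("lid",cd,s)
    r=cv2.minAreaRect(np.argwhere(m)[:,::-1].astype(np.float32)); P=cv2.boxPoints(r)
    cnt=max(cv2.findContours(m.astype(np.uint8),0,2)[0],key=cv2.contourArea)
    h=cv2.convexHull(cnt); q=cv2.approxPolyDP(h,5,True)[:,0]
    for p in q: print("  c",p,atz(c,p,140))
    b=(hsv[...,0]>100)&(hsv[...,0]<130)&(hsv[...,1]>150)
    cd,s,_=blob(f,cap,b); print("cap",cd,s,atz(c,cd,105 if n=="top" else 95))
    b=(hsv[...,0]>18)&(hsv[...,0]<36)&(hsv[...,1]>150)
    cd,s,_=blob(f,yel,b); print("yel",cd,s,atz(c,cd,105))
    o=proj(c,[0,0,0])
print(state())
```

```text
top disc [369.9 172.9] [365 168  11  11  92] [ 553.  -289.9  142. ]
lid [368.6 165.2] [ 347  144   44   44 1742]
  c [389 146] [ 623.7 -340.3  140. ]
  c [389 187] [ 517.5 -338.8  140. ]
  c [347 186] [ 518.7 -231.4  140. ]
  c [348 145] [ 624.9 -234.5  140. ]
cap [256.7 216.7] [251 211  12  12 120] [438.3  -1.5 105. ]
yel [268.3 247.3] [262 241  14  14 152] [359.  -32.8 105. ]
side disc [301.8 283.9] [295 278  15  13 155] [ 553.3 -291.1  142. ]
lid [313.3 286.7] [ 276  257   75   61 3162]
  c [332 257] [ 625.  -241.6  140. ]
  c [350 306] [ 623.7 -349.8  140. ]
  c [290 317] [ 517.  -351.2  140. ]
  c [276 267] [ 516.5 -244.3  140. ]
cap [217.9 197. ] [212 193  13   9  95] [438.7   4.3  95. ]
yel [183.1 220.7] [176 207  16  31 311] [355.8 -62.4 105. ]
{'t': 0.5, 'joints': array([ 1.1,  0.5,  1.6, -0. ,  1.1, -0.1]), 'qvel': array([-0., -0., -0., -0.,  0., -0.]), 'tau': array([ -0. , -61.2, -25.8,   0.1,   0. ,  -0. ]), 'eef_pos': array([234. , 579.5, 214.6]), 'tcp_rot': array([3.1, 0. , 2.8]), 'ft_force': array([ 0.4, -0.8,  0.3]), 'moment': array([-0. ,  0.1, -0.1]), 'grip_force': 0.0, 'opening': 0.996844551453144}
```

jog_arm --targets '[{"turn":[0,0,0],"slide":[27,-53,0],"claw":0},{"turn":[0,0,0],"slide":[27,-53,0],"claw":0},{"turn":[0,0,0],"slide":[27,-53,0],"claw":0},{"turn":[0,0,0],"slide":[27,-53,0],"claw":0},{"turn":[0,0,0],"slide":[27,-53,0],"claw":0}]'

```text
t: 1.12
eef_pos: [369.7, 312.9, 214.9]
tcp_rot: [3.141, 0.0, 2.758]
ft_force: [0.3, -0.1, -0.3]
opening: 0.529
grip_force: 0.0
```

jog_arm --targets '[{"turn":[0,0,7],"slide":[27,-53,0],"claw":0},{"turn":[0,0,7],"slide":[27,-53,0],"claw":0},{"turn":[0,0,7],"slide":[27,-53,0],"claw":0},{"turn":[0,0,0],"slide":[13,-56,0],"claw":0},{"turn":[0,0,0],"slide":[13,-56,0],"claw":0}]'

```text
t: 1.75
eef_pos: [476.4, 41.6, 214.8]
tcp_rot: [3.141, 0.001, 3.124]
ft_force: [0.7, 0.7, 0.6]
opening: 0.023
grip_force: 0.0
```

jog_arm --targets '[{"turn":[0,0,0],"slide":[13,-56,0],"claw":0},{"turn":[0,0,0],"slide":[13,-56,0],"claw":0},{"turn":[0,0,0],"slide":[13,-56,0],"claw":0},{"turn":[0,0,0],"slide":[13,-56,0],"claw":0},{"turn":[0,0,0],"slide":[13,-56,-20],"claw":0}]'

```text
t: 2.38
eef_pos: [541.8, -238.8, 195.7]
tcp_rot: [-3.14, 0.003, 3.124]
ft_force: [0.7, 0.3, -0.1]
opening: 0.004
grip_force: 0.0
```

jog_arm --targets '[{"turn":[0,0,0],"slide":[11,-52,-20],"claw":0},{"turn":[0,0,0],"slide":[0,0,-24],"claw":0},{"turn":[0,0,0],"slide":[0,0,-6],"claw":0},{"turn":[0,0,0],"slide":[0,0,0],"claw":0}]'

```text
t: 2.88
eef_pos: [552.1, -288.0, 145.0]
tcp_rot: [3.141, -0.0, 3.125]
ft_force: [-0.3, -0.0, 0.2]
opening: 0.008
grip_force: 0.0
```

Run:
```python
from h import *
c=read_camera("side"); p=proj(c,state()["eef_pos"]); f=c["frame"][230:340,240:380]
cv2.imwrite("pics/press.png",cv2.resize(f,None,fx=5,fy=5)); print((p-[240,230])*5)
```

```text
[304.78886025 257.21303783]
```

View pics/press.png

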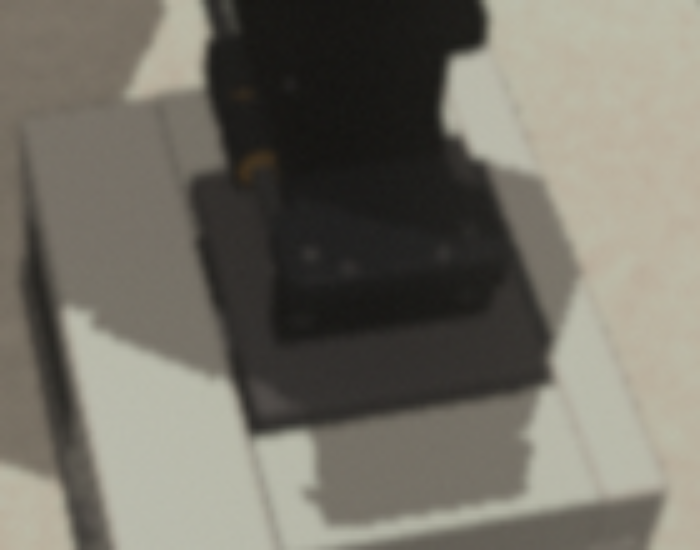

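The crop shows the closed gripper body over the lid. It hides the disc (expected near (305,260)), so I'll press by force feedback.

jog_arm --targets '[{"turn":[0,0,0],"slide":[1,-2,-3],"claw":0},{"turn":[0,0,0],"slide":[0,0,-2],"claw":0},{"turn":[0,0,0],"slide":[0,0,0],"claw":0}]'

```text
t: 3.3
eef_pos: [553.3, -290.4, 140.4]
tcp_rot: [-3.141, 0.001, 3.125]
ft_force: [-0.1, -0.9, 3.7]
opening: 0.002
grip_force: 2.0
```

jog_arm --targets '[{"turn":[0,0,0],"slide":[0,0,-2],"claw":0},{"turn":[0,0,0],"slide":[0,0,-1],"claw":0},{"turn":[0,0,0],"slide":[0,0,0],"claw":0}]'

```text
t: 3.68
eef_pos: [553.0, -290.4, 136.8]
tcp_rot: [3.142, 0.0, 3.124]
ft_force: [-2.0, 0.4, 3.4]
opening: 0.004
grip_force: 2.1
```

jog_arm --targets '[{"turn":[0,0,0],"slide":[0,0,-1],"claw":0},{"turn":[0,0,0],"slide":[0,0,-0.5],"claw":0},{"turn":[0,0,0],"slide":[0,0,0],"claw":0}]'

```text
t: 4.05
eef_pos: [553.0, -290.5, 135.4]
tcp_rot: [3.142, -0.0, 3.124]
ft_force: [-2.7, 0.7, 6.1]
opening: 0.005
grip_force: 3.5
```

jog_arm --targets '[{"turn":[0,0,0],"slide":[-5,0,20],"claw":0},{"turn":[0,0,0],"slide":[-35,0,40],"claw":0},{"turn":[0,0,0],"slide":[-50,10,30],"claw":0},{"turn":[0,0,0],"slide":[-35,50,0],"claw":30},{"turn":[0,0,0],"slide":[0,60,0],"claw":80}]'

```text
t: 4.68
eef_pos: [426.1, -169.8, 226.4]
tcp_rot: [-3.141, 0.001, 3.121]
ft_force: [1.5, 0.3, 0.9]
opening: 0.163
grip_force: 0.0
```

jog_arm --targets '[{"turn":[0,0,0],"slide":[0,60,0],"claw":80},{"turn":[0,0,0],"slide":[0,60,0],"claw":80},{"turn":[0,0,0],"slide":[10,50,0],"claw":80},{"turn":[0,0,0],"slide":[0,0,0],"claw":80}]'

```text
t: 5.18
eef_pos: [438.2, 2.1, 226.1]
tcp_rot: [3.141, 0.001, 3.129]
ft_force: [-0.8, -0.3, -0.4]
opening: 0.579
grip_force: 0.0
```

Run:
```python
from h import *
fs=[]
for n in ["top","side"]:
    c=read_camera(n); c={k:np.array(v) for k,v in c.items()}; np.savez(n+"2.npz",**c); fs.append(c["frame"])
    s=state()["eef_pos"]; print(n,proj(c,s),s)
w=read_camera("wrist"); fs.append(w["frame"]); np.savez("wrist2.npz",**w)
for d in look_for("sample_center","wrist")[:4]: print(d,atz(w,d["xy"],52),atz(w,d["xy"],105))
cv2.imwrite("pics/b.png",np.hstack([fs[0][60:360,120:512],fs[1][60:360,120:512]]));cv2.imwrite("pics/w.png",fs[2])
```

```text
top [255.70872143 215.65596841] [438.07851085   0.6820399  225.86546221]
side [214.06870754 153.74819062] [ 4.38021108e+02 -2.93914071e-01  2.25689020e+02]
{'xy': [219.6, 96.9], 'conf': 0.58} [358.40097141 -38.97074601  52.        ] [358.2874644  -32.80652762 105.        ]
{'xy': [258.2, 180.3], 'conf': 0.57} [444.98914998  -1.83744456  52.        ] [431.54259037  -1.39109979 105.        ]
```

View pics/b.png

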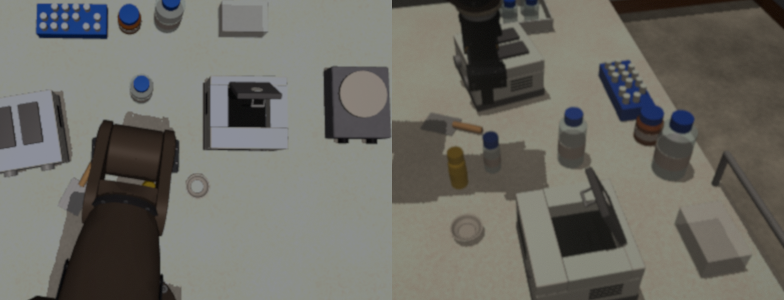

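View pics/w.png

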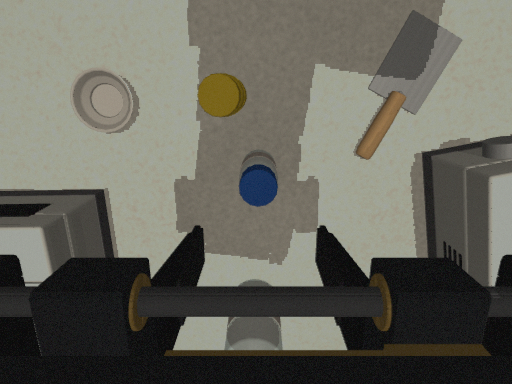

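The lid is swinging open. In the wrist view the cap top is at (258,186), which puts the bottle at about (438,-1.4), straight below the tool. I'll descend around it.

jog_arm --targets '[{"turn":[0,0,0],"slide":[0,-1,-50],"claw":80},{"turn":[0,0,0],"slide":[0,0,-40],"claw":80},{"turn":[0,0,0],"slide":[0,0,0],"claw":80}]'

```text
t: 5.75
eef_pos: [436.9, -2.4, 133.6]
tcp_rot: [3.141, -0.005, 3.122]
ft_force: [-0.1, -0.2, -0.2]
opening: 0.799
grip_force: 0.0
```

Run:
```python
from h import *
w=read_camera("wrist")
hsv=cv2.cvtColor(w["frame"],cv2.COLOR_BGR2HSV)
m=((hsv[...,0]>100)&(hsv[...,0]<130)&(hsv[...,1]>150)).astype(np.uint8)
n,l,s,c=cv2.connectedComponentsWithStats(m)
for k in range(1,n):
    if s[k,4]>300: print(s[k],c[k],atz(w,c[k],105))
print(state()["eef_pos"],state()["opening"])
c=read_camera("side"); cv2.imwrite("pics/s3.png",cv2.resize(c["frame"][100:260,140:400],None,fx=3,fy=3))
```

```text
[ 234  193   54   59 2484] [260.52415459 222.51288245] [435.02034427  -1.66979179 105.        ]
[437.82661292  -2.3757858  135.15397227] 0.7996191605489812
```

View pics/s3.png

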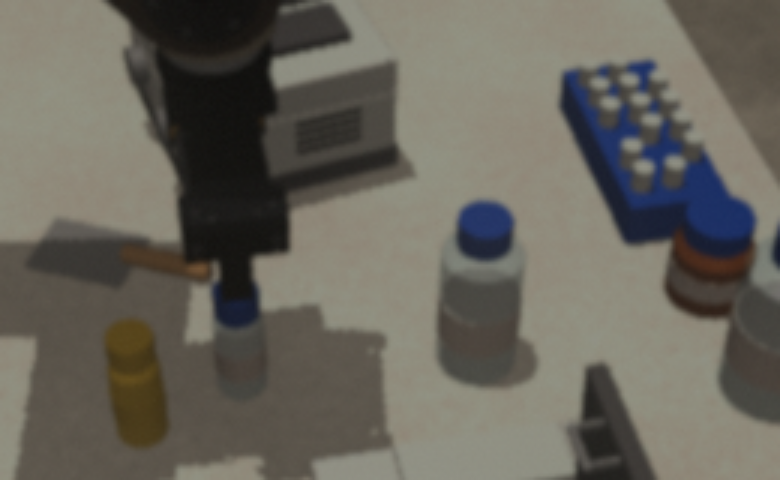

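The tool is centred over the sample bottle at (240,340) in this crop, and both neighbouring bottles are clear of the fingers.

jog_arm --targets '[{"turn":[0,0,0],"slide":[0,0,-45],"claw":80},{"turn":[0,0,0],"slide":[0,0,-40],"claw":80},{"turn":[0,0,0],"slide":[0,0,-10],"claw":80},{"turn":[0,0,0],"slide":[0,0,0],"claw":50},{"turn":[0,0,0],"slide":[0,0,0],"claw":20}]'

```text
t: 6.48
eef_pos: [438.9, -1.6, 41.7]
tcp_rot: [-3.141, 0.002, 3.124]
ft_force: [1.1, 0.1, -0.4]
opening: 0.644
grip_force: 0.0
```

jog_arm --targets '[{"turn":[0,0,0],"slide":[0,0,0],"claw":20},{"turn":[0,0,0],"slide":[0,0,0],"claw":20},{"turn":[0,0,0],"slide":[0,0,0],"claw":20},{"turn":[0,0,0],"slide":[0,0,0],"claw":20}]'

```text
t: 6.98
eef_pos: [438.3, -1.5, 40.6]
tcp_rot: [-3.142, 0.001, 3.124]
ft_force: [-0.8, -0.6, 8.2]
opening: 0.415
grip_force: 30.0
```

jog_arm --targets '[{"turn":[0,0,0],"slide":[0,0,5],"claw":20},{"turn":[0,0,0],"slide":[0,0,20],"claw":20},{"turn":[0,0,0],"slide":[0,0,40],"claw":20},{"turn":[0,0,0],"slide":[0,0,50],"claw":20},{"turn":[0,0,0],"slide":[0,0,40],"claw":20}]'

```text
t: 7.6
eef_pos: [437.8, -1.4, 197.2]
tcp_rot: [-3.142, 0.001, 3.124]
ft_force: [-0.4, -0.2, -0.7]
opening: 0.414
grip_force: 30.0
```

Run:
```python
from h import *
np.set_printoptions(precision=1,suppress=True)
print(state()["eef_pos"],state()["ft_force"])
c=read_camera("top")
P=np.array([553,-290.5,0])
for n in ["top","side"]:
    c=read_camera(n)
    for d in look_for("well",n)[:2]: print(n,d,atz(c,d["xy"],95),atz(c,d["xy"],130))
    f=c["frame"].copy()
    for yaw in [0,-2]:
        a=np.deg2rad(yaw);R=np.array([[np.cos(a),-np.sin(a)],[np.sin(a),np.cos(a)]])
        for z,col in [(130,(0,0,255)),(95,(0,255,0))]:
            if yaw: continue
            Q=[proj(c,[*(P[:2]+R@np.array(q)),z]) for q in [(-34,-55),(76,-55),(76,55),(-34,55)]]
            cv2.polylines(f,[np.round(np.array(Q)*16).astype(int)],True,col,1,shift=4)
    g=f[120:230,320:430] if n=="top" else f[210:350,240:380]
    globals()[n]=cv2.resize(g,(390,390),interpolation=cv2.INTER_NEAREST)
cv2.imwrite("pics/well.png",np.hstack([top,side]))
cv2.imwrite("pics/w2.png",read_camera("wrist")["frame"])
```

```text
[437.8  -1.4 197.2] [-0.4 -0.2 -0.7]
top {'xy': [368.4, 169.5], 'conf': 0.56} [ 568.1 -298.4   95. ] [ 563.3 -289.2  130. ]
side {'xy': [310.5, 301.1], 'conf': 0.7} [ 570.5 -299.7   95. ] [ 562.  -321.2  130. ]
```

View pics/well.png

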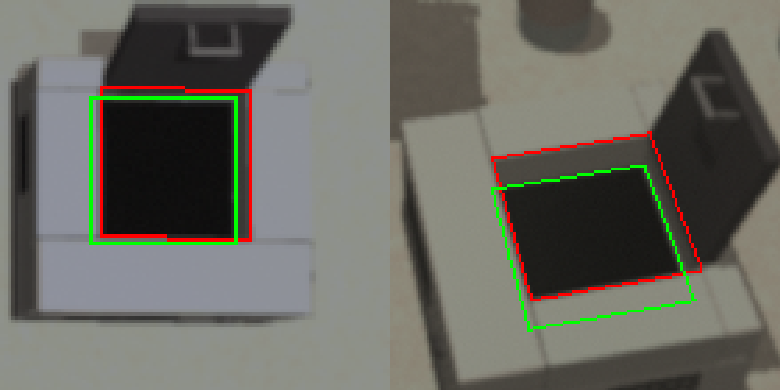

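The overlay fits the well rim in both views, with the lid fully open. The well centre is at (574,-290.5), and the bottle is held. Carrying it over now.

jog_arm --targets '[{"turn":[0,0,0],"slide":[5,-20,10],"claw":20},{"turn":[0,0,0],"slide":[15,-40,5],"claw":20},{"turn":[0,0,0],"slide":[24,-50,0],"claw":20},{"turn":[0,0,0],"slide":[24,-50,0],"claw":20},{"turn":[0,0,0],"slide":[24,-50,0],"claw":20}]'

```text
t: 8.52
eef_pos: [530.2, -213.0, 208.3]
tcp_rot: [3.14, -0.003, 3.124]
ft_force: [0.8, 1.4, -0.3]
opening: 0.417
grip_force: 30.0
```

jog_arm --targets '[{"turn":[0,0,0],"slide":[22,-45,0],"claw":20},{"turn":[0,0,0],"slide":[15,-25,0],"claw":20},{"turn":[0,0,0],"slide":[5,-9,0],"claw":20},{"turn":[0,0,0],"slide":[0,0,0],"claw":20},{"turn":[0,0,0],"slide":[0,0,0],"claw":20}]'

```text
t: 9.15
eef_pos: [571.6, -289.3, 209.9]
tcp_rot: [3.141, -0.001, 3.125]
ft_force: [0.6, -0.9, -1.5]
opening: 0.413
grip_force: 30.0
```

Need 74 mm down, to about 136.

jog_arm --targets '[{"turn":[0,0,0],"slide":[0,-1,-25],"claw":20},{"turn":[0,0,0],"slide":[0,0,-25],"claw":20},{"turn":[0,0,0],"slide":[0,0,-15],"claw":20},{"turn":[0,0,0],"slide":[0,0,-5],"claw":20},{"turn":[0,0,0],"slide":[0,0,0],"claw":20}]'

```text
t: 9.78
eef_pos: [572.2, -291.3, 140.5]
tcp_rot: [-3.141, 0.0, 3.125]
ft_force: [-0.0, 0.6, -0.9]
opening: 0.412
grip_force: 30.0
```

jog_arm --targets '[{"turn":[0,0,0],"slide":[0,0,-2],"claw":20},{"turn":[0,0,0],"slide":[0,0,-1],"claw":20},{"turn":[0,0,0],"slide":[0,0,0],"claw":20}]'

```text
t: 10.15
eef_pos: [572.0, -291.5, 137.3]
tcp_rot: [-3.142, 0.0, 3.124]
ft_force: [0.7, 0.5, -1.0]
opening: 0.417
grip_force: 30.0
```

jog_arm --targets '[{"turn":[0,0,0],"slide":[0,0,-1],"claw":20},{"turn":[0,0,0],"slide":[0,0,-0.5],"claw":20},{"turn":[0,0,0],"slide":[0,0,0],"claw":20}]'

```text
t: 10.52
eef_pos: [572.0, -291.5, 135.8]
tcp_rot: [3.142, 0.0, 3.124]
ft_force: [-0.1, 0.5, 1.7]
opening: 0.413
grip_force: 30.0
```

jog_arm --targets '[{"turn":[0,0,0],"slide":[0,0,-0.3],"claw":20},{"turn":[0,0,0],"slide":[0,0,0],"claw":45},{"turn":[0,0,0],"slide":[0,0,0],"claw":60},{"turn":[0,0,0],"slide":[0,0,0],"claw":80},{"turn":[0,0,0],"slide":[0,0,0],"claw":80}]'

```text
t: 11.15
eef_pos: [572.0, -291.4, 135.3]
tcp_rot: [3.141, -0.0, 3.124]
ft_force: [-0.5, -0.6, -0.0]
opening: 0.709
grip_force: 0.0
```

jog_arm --targets '[{"turn":[0,0,0],"slide":[0,0,0],"claw":80},{"turn":[0,0,0],"slide":[0,0,10],"claw":80},{"turn":[0,0,0],"slide":[0,0,30],"claw":80},{"turn":[0,0,0],"slide":[0,0,50],"claw":80},{"turn":[0,0,0],"slide":[0,0,50],"claw":80}]'

```text
t: 11.78
eef_pos: [571.8, -291.3, 277.6]
tcp_rot: [-3.142, 0.0, 3.124]
ft_force: [0.3, -0.3, 0.4]
opening: 0.797
grip_force: 0.0
```

jog_arm --targets '[{"turn":[0,0,0],"slide":[-20,40,0],"claw":80},{"turn":[0,0,0],"slide":[-20,55,0],"claw":80},{"turn":[0,0,0],"slide":[-20,55,0],"claw":80},{"turn":[0,0,0],"slide":[-20,55,0],"claw":80},{"turn":[0,0,0],"slide":[0,40,0],"claw":80}]'

```text
t: 12.4
eef_pos: [490.7, -44.6, 276.6]
tcp_rot: [-3.141, 0.001, 3.125]
ft_force: [0.6, -0.1, -0.3]
opening: 0.8
grip_force: 0.0
```

Run:
```python
from h import *
a=read_camera("top")["frame"][90:270,300:480]; b=read_camera("side")["frame"][180:360,220:400]
cv2.imwrite("pics/end.png",cv2.resize(np.hstack([a,b]),(780,390)))
```

```text
(no output)
```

View pics/end.png

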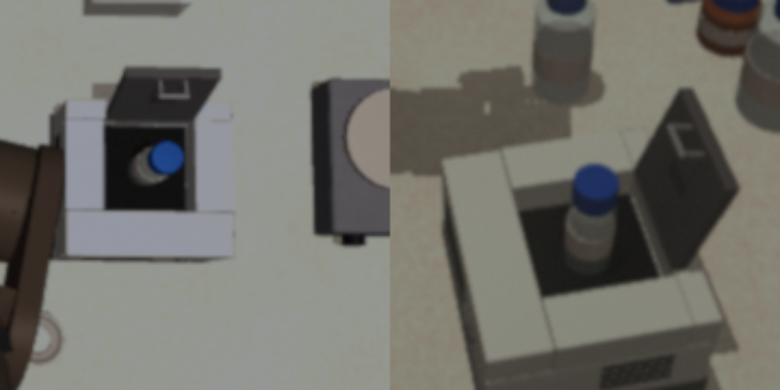

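The bottle stands upright in the well, with its cap at (167,157) in the top crop and (597,190) in the side crop. The lid is fully open and the robot is clear.

```bash
python3 -c "
from cell import *
print(job_done())"
```

```text
the job is handed in; nothing more can be done
None
```

The job is handed in at about 12.5 s: the reader's lid is fully open, and the sample bottle stands upright and released on the well floor with the arm clear.

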